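# Put the four riders of a bench spectrometer on the prism rail in optical order

## Robot

A 6-joint arm with a two-finger parallel gripper is mounted at the origin on a cart in front of the work surface, level with it; the furniture and walls round the work are solid. World frame = base frame: x ahead of the robot, y to its left, z up, the work surface at z = 0. Lengths are in mm, angles in rad, forces in N, time in s.
With the tool pointing down it reaches from about 350 to 875 mm from the base axis. Payload 4.2 kg.
Tool frame: the origin (TCP) lies midway between the tips of the shut fingers; the grasp point (between the pads) lies 19 mm behind it; z points along the fingers, y is the line along which they close (so a half turn about z gives the same grasp; the last joint's range is limited). The gripper opens to 85 mm and grips with 20 to 120 N. Pads are 22 mm wide; open, the fingers measure 114 mm over their backs; the gripper's body (76 mm by 85 mm) begins 54 mm behind the grasp point. The pads swing forward as they close: fully open they stand 13 mm farther back than shut.
Start: joints at [-0.932, 0.385, 0.008, 0, -1.194, -0.259], TCP at [231.723, -580.434, 231.312] pointing down, gripper open.
Joint ranges: [-3.14, 3.14], [-1.21, 2.06], [-1.07, 1.41], [-3.16, 2.05], [-2.99, -0.16], [-3.1, 3.1]. Speed limits (rad/s): [2.79, 2.79, 3.14, 3.14, 3.14, 3.14].

## Interface

Orientations are given as a unit quaternion [x, y, z, w].
In Python, from bench import read_state, get_image, job_done gives the robot as it stands.
- The arm moves only by the shell command python3 -m jog 'ROWS'. ROWS is JSON, a list of rows, each a list of 3 entries, a list of its own where there are three numbers: the shift along the world's x, y, z scaled (see below), then the turn, a rotation vector about the world's x, y, z scaled (see below), then the gripper's target within -1 to 1 (shut at 1, half-way at 0, fully open at -1). In form: [[[x, y, z], [wx, wy, wz], claw], ...]. A call has 1 to 20 rows; each row is the pose to reach, as a shift and turn from the pose commanded when the call began; what a row does not reach only later rows make up. The controller multiplies each number of a shift by 10 cm and each number of a turn by 120 degrees. A row lasts 1/10 s, in which the tool goes at most 50 mm and 8.59 degrees, less where a joint would pass 70% of its speed; a pose out of reach is approached as far as the arm can. A call with a number of a shift or a turn outside -1 to 1 is refused whole. A call with a gripper value outside its range is refused whole. The fingers move at their own pace and stop on an object; the grip force is fixed at half the most. Time passes only in rows, so rows that repeat a pose let the fingers close. It gives the time, the measured TCP pose, the force, the opening and the grip force at its end, in the units of the state.
- read_state(): the state, without advancing time (a new reading comes with each control period).
- get_image(name): name is "scene" or "top"; returns a dict with "frame" (384x512x3 uint8, red, green, blue), "range_z" (384x512 float32, mm along the optical axis (not along the pixel's ray), 0 where there is no reading), "fx", "fy", "cx", "cy" (pixels), "R" (3x3) and "t" (3): a world point X has camera coordinates R X + t. Camera axes: x right, y down, z forward; pixel columns grow to the right and rows downward; lengths in mm; the calibration is good to about 2 mm. A picture is of the moment at which its call begins.
- job_done(): hands the job in; it is judged then, once.
The state is a dict: "clock": time; "joints": joint angles; "joint_vel": joint speeds; "joint_efforts": joint torques, N m; "position": TCP position; "ee_rot": TCP orientation; "contact_force": force on the tool from outside, world axes, zero at the start; "wrist_torque": the same for the moment, N m; "gripper_width": finger opening in mm; "grasp_force": force on a finger pad.
Only numpy, scipy, OpenCV 4.12 (cv2) and the standard library are available. Lean on these libraries where they do the work, as an engineer would, in place of code of your own. Each camera call takes 0.05 s, during which the arm holds its last target. There are 200 camera calls.

## Task

Set up the spectrometer on the optical rail: set the four loose riders astride the rail, one centred on each strip of dark tape, in this order counting from the lamp: small lens, slit, large lens, grating. Each must sit fully down on the rail and square to it, upright and let go, and none may be tipped over on the way.

Things in the scene. Friction and masses are not known exactly. Their poses are not given: they have to be found in the camera images.
- small_lens: Rider with the small lens: round black ring, 40 mm across, 12 mm thick, clear lens; top 105 mm up. Saddle 72 mm wide (own x), 40 long (own y), 44 high; at first on a 3 mm mat. Origin: mid-underside; own y along the light's path (through the mount), z up; either way round. Mount's middle 85 mm up. 0.16-0.29 kg. Lift by the mount, closing along own y.
- slit: Rider with the slit: dark plate 52 x 52 mm, 12 thick, narrow upright slit; silver micrometer screw sticks out to own x +56 mm; top 111 mm up. Saddle 72 mm wide (own x), 40 long (own y), 44 high; at first on a 3 mm mat. Origin: mid-underside; own y along the light's path (through the mount), z up; either way round. Mount's middle 85 mm up. 0.16-0.29 kg. Lift by the mount, closing along own y.
- large_lens: Rider with the large lens: round black ring, 64 mm across, 12 mm thick, clear lens; top 117 mm up. Saddle 72 mm wide (own x), 40 long (own y), 44 high; at first on a 3 mm mat. Origin: mid-underside; own y along the light's path (through the mount), z up; either way round. Mount's middle 85 mm up. 0.16-0.29 kg. Lift by the mount, closing along own y.
- grating: Rider with the grating: square aluminium frame 60 x 60 mm, 10 mm thick, clear window 46 mm; top 115 mm up. Saddle 72 mm wide (own x), 40 long (own y), 44 high; at first on a 3 mm mat. Origin: mid-underside; own y along the light's path (through the mount), z up; either way round. Mount's middle 85 mm up. 0.16-0.29 kg. Lift by the mount, closing along own y.
- rail: Fixed aluminium rail, 528 mm long along own y; origin mid-underside, z up. Foot 76 mm wide, 12 high; on it a tapering bar, 52 mm wide at height 12, 20 mm wide at its flat top at height 44. A rider's saddle, open below, has the same taper (mouth 48 mm wide): let down from above it centres itself and rests on the flanks, underside 16 mm above the bench.
- lamp: Upright black cylindrical lamp housing, 52 mm thick, 138 mm high, fixed at one end of the rail (either end), 235 mm from its middle; a white square screen (88 mm wide, 141 mm high) is fixed at the other end. Origin: rail's middle plane, under the lamp, at bench height.
- mark_1: One of four alike strips of dark tape, 12 mm wide, over the rail's bar (mark_1 to mark_4 follow one another along the rail's +y, 74 to 106 mm apart). Origin: on the rail's middle plane under the strip's middle, at bench height; axes as the rail's.
- mark_2: One of four alike strips of dark tape, 12 mm wide, over the rail's bar (mark_1 to mark_4 follow one another along the rail's +y, 74 to 106 mm apart). Origin: on the rail's middle plane under the strip's middle, at bench height; axes as the rail's.
- mark_3: One of four alike strips of dark tape, 12 mm wide, over the rail's bar (mark_1 to mark_4 follow one another along the rail's +y, 74 to 106 mm apart). Origin: on the rail's middle plane under the strip's middle, at bench height; axes as the rail's.
- mark_4: One of four alike strips of dark tape, 12 mm wide, over the rail's bar (mark_1 to mark_4 follow one another along the rail's +y, 74 to 106 mm apart). Origin: on the rail's middle plane under the strip's middle, at bench height; axes as the rail's.
Things that resemble listed ones, but are neither listed nor needed, are in the scene too. What is shaped like the large_lens but orange or red is not meant.

How it is judged (in metres and radians):
At the end, for the whole second after the job is handed in: Counting from the lamp, small lens, slit, large lens, grating stand on the tape strips: within 13 mm along the rail and 6 mm across, underside 11 to 20 mm above the bench (seated), in line and upright within 0.12 rad, released and at rest (((y of lamp in the frame of rail below 0 m and (x of small_lens in the frame of mark_1 between -0.006 and 0.006 m and y of small_lens in the frame of mark_1 between -0.013 and 0.013 m and z of small_lens in the frame of mark_1 between 0.011 and 0.0205 m and angle between the y axis of small_lens and the y axis of rail, either way round below 0.12 rad) and (x of slit in the frame of mark_2 between -0.006 and 0.006 m and y of slit in the frame of mark_2 between -0.013 and 0.013 m and z of slit in the frame of mark_2 between 0.011 and 0.0205 m and angle between the y axis of slit and the y axis of rail, either way round below 0.12 rad) and (x of large_lens in the frame of mark_3 between -0.006 and 0.006 m and y of large_lens in the frame of mark_3 between -0.013 and 0.013 m and z of large_lens in the frame of mark_3 between 0.011 and 0.0205 m and angle between the y axis of large_lens and the y axis of rail, either way round below 0.12 rad) and (x of grating in the frame of mark_4 between -0.006 and 0.006 m and y of grating in the frame of mark_4 between -0.013 and 0.013 m and z of grating in the frame of mark_4 between 0.011 and 0.0205 m and angle between the y axis of grating and the y axis of rail, either way round below 0.12 rad)) or (y of lamp in the frame of rail above 0 m and (x of small_lens in the frame of mark_4 between -0.006 and 0.006 m and y of small_lens in the frame of mark_4 between -0.013 and 0.013 m and z of small_lens in the frame of mark_4 between 0.011 and 0.0205 m and angle between the y axis of small_lens and the y axis of rail, either way round below 0.12 rad) and (x of slit in the frame of mark_3 between -0.006 and 0.006 m and y of slit in the frame of mark_3 between -0.013 and 0.013 m and z of slit in the frame of mark_3 between 0.011 and 0.0205 m and angle between the y axis of slit and the y axis of rail, either way round below 0.12 rad) and (x of large_lens in the frame of mark_2 between -0.006 and 0.006 m and y of large_lens in the frame of mark_2 between -0.013 and 0.013 m and z of large_lens in the frame of mark_2 between 0.011 and 0.0205 m and angle between the y axis of large_lens and the y axis of rail, either way round below 0.12 rad) and (x of grating in the frame of mark_1 between -0.006 and 0.006 m and y of grating in the frame of mark_1 between -0.013 and 0.013 m and z of grating in the frame of mark_1 between 0.011 and 0.0205 m and angle between the y axis of grating and the y axis of rail, either way round below 0.12 rad))) and angle between each of small_lens, slit, large_lens, grating's own z axis and vertical below 0.12 rad and linear speed of each of small_lens, slit, large_lens, grating below 0.02 m/s and angular speed of each of small_lens, slit, large_lens, grating below 0.2 rad/s); the robot touches nothing.
It fails at once if a rider is tipped over (leans more than 0.7 rad) (angle between any of small_lens, slit, large_lens, grating's own z axis and vertical above 0.7 rad).
It also fails if it takes over 112 s, if anything falls off the work surface, if the arm or the gripper's body presses on something with over 40 N, if the wrist force passes 120 N, or if a joint passes its speed limit or range.

## Working session

There is one attempt and no reset: what is moved stays moved. The work goes in short steps, Python scripts to look and compute and a shell command to move; the robot and the scene stay as the last step left them, time stands still between calls to the robot, and variables do not carry over. Pictures are saved under pics/ and viewed, at most 14 in all, crops included, and the job is handed in when it is done.

```bash
mkdir -p pics
python3 - <<'E'
from bench import *
import cv2,numpy as np
for n in("scene","top"):
    d=get_image(n); cv2.imwrite(f"pics/{n}0.png",d["frame"][:,:,::-1]); np.savez(n+"0.npz",**d)
    print(n,d["fx"],d["cx"],d["cy"],(-d["R"].T@d["t"]).round(),d["R"].round(2).tolist())
print(read_state())
E
```

```text
scene 474.4248939535567 257.62078802356575 191.28830174263078 [-243.  647.  863.] [[-0.71, -0.7, 0.0], [-0.44, 0.44, -0.78], [0.55, -0.56, -0.62]]
top 465.33477227532813 259.06909305435346 193.60882934099675 [ 206. -105. 1331.] [[-0.01, -1.0, -0.02], [-0.98, 0.01, -0.19], [0.2, 0.01, -0.98]]
{'clock': 0.1, 'joints': array([-9.32433852e-01,  3.85478919e-01,  6.80116809e-03, -4.42461923e-04,
       -1.19402556e+00, -2.58606557e-01]), 'joint_vel': array([ 0.00013965, -0.00165748,  0.00118171,  0.00084201,  0.00086483,
       -0.00018877]), 'joint_efforts': array([-1.34807295e-03, -3.93318808e+01,  1.88928419e+01,  4.19802502e+00,
       -2.63957634e-03, -3.79966139e-06]), 'position': array([ 231.51723434, -579.98583872,  230.3454623 ]), 'ee_rot': array([-1.88658833e-01,  9.82042205e-01,  9.48360885e-04, -2.28135501e-04]), 'contact_force': array([-0.53415004,  0.33327758, -0.00958964]), 'wrist_torque': array([-0.05935585, -0.05008595, -0.0277142 ]), 'grasp_force': 0.0, 'gripper_width': 85.86791868133706}
```

View pics/scene0.png

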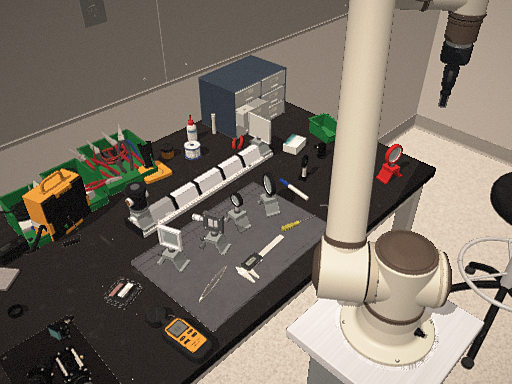

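View pics/top0.png

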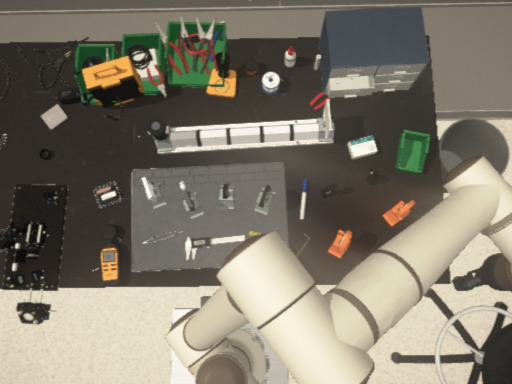

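The lamp is at the left end of the rail in the top view, near (160,132), and the screen is at (330,120). On the mat, from left to right, are the grating (152,188), slit (190,200), small lens (227,193) and large lens (265,197). The orange and red look-alikes are on the right. I'll enlarge both views.

Run:
```python
import cv2,numpy as np
a=cv2.imread("pics/top0.png")[105:225,135:340]; cv2.imwrite("pics/t1.png",cv2.resize(a,None,fx=3.9,fy=3.9,interpolation=2))
a=cv2.imread("pics/scene0.png")[130:280,125:325]; cv2.imwrite("pics/s1.png",cv2.resize(a,None,fx=4,fy=4,interpolation=2))
```

```text
(no output)
```

View pics/t1.png

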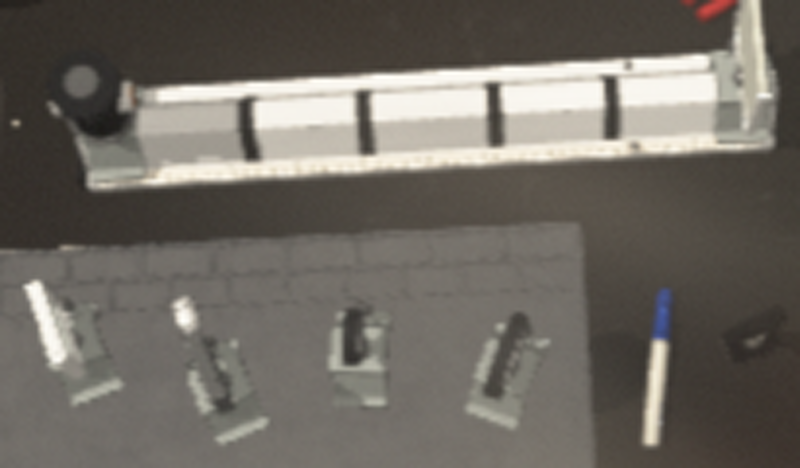

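View pics/s1.png

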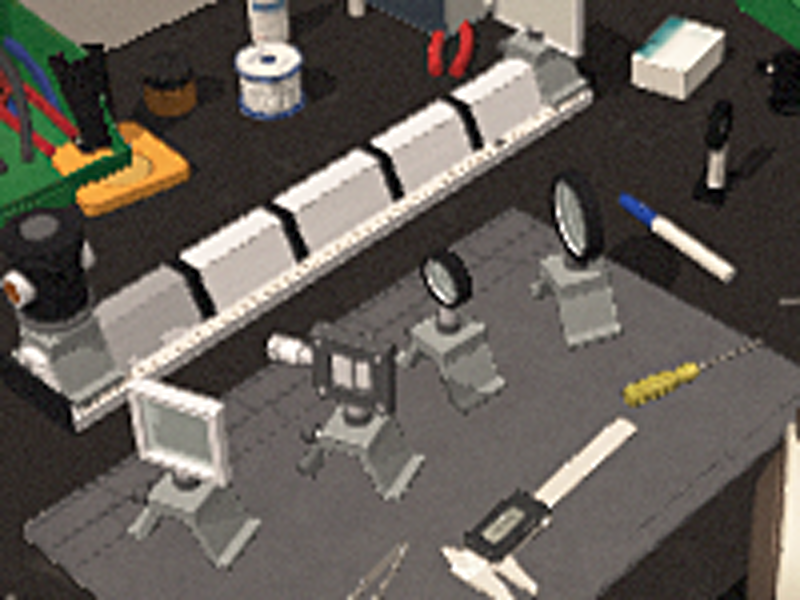

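The crops show the tape strips at top-crop columns about 250, 365, 495 and 612. The slit's screw points up-left in the top view. Next I'll build point clouds from the range images.

```bash
cat > h.py <<'E'
import numpy as np,cv2
def cloud(d):
    z=d["range_z"].astype(float);v,u=np.indices(z.shape)
    P=np.stack([(u-d["cx"])/d["fx"]*z,(v-d["cy"])/d["fy"]*z,z],-1)
    P=(P-d["t"])@d["R"]; P[z<=0]=np.nan
    return P
def axis(p):
    c=p[:,:2].mean(0);w=np.linalg.svd(p[:,:2]-c,full_matrices=0)[2][0]
    if w[0]<0:w=-w
    n=np.array([-w[1],w[0]]);s=(p[:,:2]-c)@w;q=(p[:,:2]-c)@n
    lo,hi=np.percentile(s,[1,99]);l2,h2=np.percentile(q,[1,99])
    return (c+w*(lo+hi)/2+n*(l2+h2)/2).round(1),np.degrees(np.arctan2(w[1],w[0])).round(1),(hi-lo).round(1),(h2-l2).round(1),len(p)
E
python3 - <<'E'
from h import *
for n in("top","scene"):
    d=dict(np.load(n+"0.npz"));P=cloud(d);F=d["frame"].astype(int);g=F.sum(2)/3
    X,Y,Z=P[...,0],P[...,1],P[...,2]
    print(n)
    rg=(X>300)&(X<800)&(Y>-260)&(Y<300)
    if n=="top":
        roi=np.zeros(Z.shape,bool);roi[118:155,165:322]=1
        rl=roi&(Z>41)&(Z<48)
        print("railtop",axis(P[rl]),np.median(Z[rl]))
        A=P[rl];sel=rl&(g<80)
        m,l,st,ce=cv2.connectedComponentsWithStats(sel.astype(np.uint8))[0:4]
        for i in range(1,m):
            if st[i,4]>4: print("mark",ce[i].round(1),np.nanmean(P[l==i],0).round(1),st[i,4])
        z0=Z[175:240,135:285];print("mat z",np.nanmedian(z0))
    m,l,st,ce=cv2.connectedComponentsWithStats((rg&(Z>30)&(X<560)).astype(np.uint8))[0:4]
    for i in range(1,m):
        if st[i,4]<30: continue
        k=l==i
        print(ce[i].round(),"zmax",np.nanmax(Z[k]).round())
        print("  saddle",axis(P[k&(Z<50)]) if (k&(Z<50)).sum()>5 else 0)
        print("  mount",axis(P[k&(Z>66)]) if (k&(Z>66)).sum()>5 else 0)
        t=k&(Z>np.nanmax(Z[k])-10)
        print("  topedge",axis(P[t]) if t.sum()>5 else 0)
E
```

```text
top
railtop (array([643.7, -45. ]), np.float64(-87.1), np.float64(429.9), np.float64(28.5), 942) 44.205111992263305
mark [261.1 130.7] [648.2 -95.2  43.9] 11
mark [291.2 129.9] [ 649.4 -182.6   43.8] 8
mark [227.5 131.6] [646.8   2.1  44.5] 11
mark [197.6 135.1] [637.8  88.9  43.8] 14
mat z 3.5478353457753125
[152. 191.] zmax 126.0
  saddle (array([468. , 209.5]), np.float64(-42.8), np.float64(47.7), np.float64(41.9), 94)
  mount (array([469.3, 211.4]), np.float64(20.1), np.float64(58.7), np.float64(10.8), 151)
  topedge (array([469.7, 211.7]), np.float64(20.9), np.float64(56.2), np.float64(9.7), 68)
[189. 199.] zmax 121.0
  saddle (array([437.9, 102.9]), np.float64(-63.4), np.float64(40.0), np.float64(36.8), 99)
  mount (array([451.9, 108.6]), np.float64(22.7), np.float64(80.5), np.float64(14.3), 174)
  topedge (array([439. , 103.6]), np.float64(22.1), np.float64(49.6), np.float64(11.9), 81)
[227. 194.] zmax 111.0
  saddle (array([462.,   4.]), np.float64(-75.0), np.float64(45.5), np.float64(42.9), 122)
  mount (array([461.4,   3.6]), np.float64(-5.4), np.float64(37.9), np.float64(1
[... 906 characters left out ...]
13.0), 148)
  topedge (array([459.1,   8.2]), np.float64(2.5), np.float64(29.8), np.float64(12.2), 44)
[212. 226.] zmax 115.0
  saddle (array([431.4, 111.8]), np.float64(57.8), np.float64(47.1), np.float64(34.7), 169)
  mount (array([451.1, 113.3]), np.float64(22.9), np.float64(81.0), np.float64(15.6), 420)
  topedge (array([437.5, 107.3]), np.float64(23.5), np.float64(51.1), np.float64(16.3), 114)
[170. 242.] zmax 121.0
  saddle (array([463.4, 220.8]), np.float64(49.9), np.float64(45.1), np.float64(33.5), 171)
  mount (array([468.5, 215.7]), np.float64(21.1), np.float64(59.9), np.float64(11.1), 417)
  topedge (array([468.6, 215.8]), np.float64(20.8), np.float64(59.6), np.float64(11.7), 108)
```

Rider poses agree between the two views to about 5 mm. Next I'll refine the rail line and the marks.

Run:
```python
from h import *
u=np.array([0.0506,-0.9987]);
for n in("top","scene"):
    d=dict(np.load(n+"0.npz"));P=cloud(d);g=d["frame"].mean(2)
    q=P[...,:2]-[644,-45];s=q@u;t=q@np.array([-u[1],u[0]])
    Z=P[...,2]
    r=(abs(s)<190)&(abs(t)<30)&(Z>42.5-(n=="top")*.0)&(Z<52)
    print(n,np.median(Z[r&(abs(t)<6)]))
    b=[(c,*np.percentile(t[r&(abs(s-c)<20)],[3,50,97]).round(1)) for c in range(-180,181,40)];print(b)
    k=(abs(s)<200)&(abs(t)<26)&(Z>20)&(Z<52)
    kk=k&(g<75)
    h,_=np.histogram(s[kk],bins=np.arange(-200,201,4));print(h)
    for pad in[[]]:
        lab=cv2.connectedComponentsWithStats(kk.astype(np.uint8))
        for i in range(1,lab[0]):
            m=lab[1]==i
            if m.sum()>20: print(round(s[m].mean(),1),round(t[m].mean(),1),m.sum(),(np.array([644,-45])+u*s[m].mean()).round(1))
```

```text
top 44.93326045434677
[(-180, np.float64(-8.0), np.float64(1.7), np.float64(12.9)), (-140, np.float64(-8.8), np.float64(2.7), np.float64(13.5)), (-100, np.float64(-9.3), np.float64(1.1), np.float64(13.1)), (-60, np.float64(-9.9), np.float64(1.8), np.float64(13.0)), (-20, np.float64(-9.0), np.float64(3.6), np.float64(12.5)), (20, np.float64(-9.3), np.float64(2.8), np.float64(12.3)), (60, np.float64(-8.6), np.float64(1.9), np.float64(11.6)), (100, np.float64(-9.7), np.float64(0.4), np.float64(12.1)), (140, np.float64(-8.9), np.float64(0.9), np.float64(12.3)), (180, np.float64(-9.0), np.float64(1.9), np.float64(11.3))]
[ 0  0  0  0  0  0  0  0  0  0  0  0  0  0  0  7 22  3  0  0  0  0  0  0
  0  0  0  0  0  0  0  0  0  0  0  0  0  4 15  0  0  0  0  0  0  0  0  0
  0  0  0  0  0  0  0  0  0  0  0  0  0  0 17  3  0  0  0  0  0  0  0  0
  0  0  0  0  0  0  0  0  0  0  0  0 23  0  0  0  0  0  0  0  0  0  0  0
  0  0  0  0]
137.8 -8.1 23 [ 651.  -182.7]
-134.4 -5.6 32 [637.2  89.3]
scene 43.3639639375855
[(-180, np.float64(-10.5), np.float64(-2.5), np.float64(12.3)), (-140, np.float64(-10.4)
[... 237 characters left out ...]
8.4), np.float64(3.3), np.float64(10.4)), (60, np.float64(-9.5), np.float64(-1.2), np.float64(9.2)), (100, np.float64(-8.1), np.float64(2.6), np.float64(10.0)), (140, np.float64(-10.6), np.float64(0.6), np.float64(9.4)), (180, np.float64(-7.2), np.float64(4.0), np.float64(10.9))]
[ 0  0  0  0  0  0  0  0  0  0  0  0  0  0  2 20 13 13  0  0  0  0  0  0
  0  0  0  0  0  0  0  0  0  0  0  0  2 14 14  6  0  0  0  0  0  0  0  0
  0  0  0  0  0  0  0  0  0  0  0  0  0 12 15  8  0  0  0  0  0  0  0  0
  0  0  0  0  0  0  0  0  0  0  2 10 10  8  0  0  0  0  0  0  0  0  0  0
  0  0  0  0]
137.0 -7.8 30 [ 650.9 -181.9]
49.4 -8.7 35 [646.5 -94.3]
-47.3 -7.1 36 [641.6   2.3]
-135.1 -6.8 48 [637.2  89.9]
```

```bash
python3 -m jog '[[[0.2,0.48,0],[0,0,-0.036],-1],[[0.43,0.956,0],[0,0,-0.072],-1],[[0.43,0.956,0],[0,0,-0.072],-1],[[0.43,0.956,0],[0,0,-0.072],-1]]' 
python3 -m jog '[[[0.2,0.48,0],[0,0,-0.036],-1],[[0.43,0.956,0],[0,0,-0.072],-1],[[0.43,0.956,0],[0,0,-0.072],-1],[[0.43,0.956,0],[0,0,-0.072],-1]]' 
python3 -m jog '[[[0.2,0.48,0],[0,0,-0.036],-1],[[0.43,0.956,0],[0,0,-0.072],-1],[[0.43,0.956,0],[0,0,-0.072],-1],[[0.43,0.956,0],[0,0,-0.072],-1]]' 
python3 -m jog '[[[0.2,0.48,0],[0,0,-0.036],-1],[[0.43,0.956,0],[0,0,-0.072],-1],[[0.43,0.956,0],[0,0,-0.072],-1],[[0.43,0.956,0],[0,0,-0.072],-1]]' 
python3 -m jog '[[[0.2,0.48,0],[0,0,-0.036],-1],[[0.43,0.956,0],[0,0,-0.072],-1],[[0.43,0.956,0],[0,0,-0.072],-1],[[0.43,0.956,0],[0,0,-0.072],-1],[[0.43,0.956,0],[0,0,-0.072],-1]]'
```

```text
clock: 0.5
position: [275.3, -483.8, 231.5]
ee_rot: [-0.116, 0.993, -0.0, 0.0]
contact_force: [0.1, -0.2, 0.8]
gripper_width: 85.6
grasp_force: 0.0
clock: 0.9
position: [318.2, -389.3, 231.5]
ee_rot: [-0.04, 0.999, -0.0, 0.0]
contact_force: [0.5, -0.8, -0.3]
gripper_width: 85.8
grasp_force: 0.0
clock: 1.3
position: [361.2, -294.1, 231.4]
ee_rot: [0.036, 0.999, -0.0, 0.0]
contact_force: [-0.5, 0.3, 0.0]
gripper_width: 85.4
grasp_force: 0.0
clock: 1.7
position: [404.1, -198.7, 231.2]
ee_rot: [0.111, 0.994, -0.0, -0.0]
contact_force: [0.5, -0.9, -0.2]
gripper_width: 85.1
grasp_force: 0.0
clock: 2.2
position: [446.2, -104.2, 231.0]
ee_rot: [0.187, 0.982, -0.0, -0.0]
contact_force: [0.4, -0.1, 0.4]
gripper_width: 85.2
grasp_force: 0.0
```

```bash
python3 -m jog '[[[0,0.02,-0.4],[0,0,0],-1],[[0,0.02,-0.8],[0,0,0],-1],[[0,0.02,-1],[0,0,0],-1],[[0,0.02,-1],[0,0,0],-1]]' 
python3 -m jog '[[[0,0,-0.2],[0,0,0],-1],[[0,0,-0.4],[0,0,0],-1],[[0,0,-0.5],[0,0,0],-1],[[0,0,-0.5],[0,0,0],-1],[[0,0,-0.5],[0,0,0],0.2],[[0,0,-0.5],[0,0,0],0.2],[[0,0,-0.5],[0,0,0],0.5],[[0,0,-0.5],[0,0,0],1],[[0,0,-0.5],[0,0,0],1],[[0,0,-0.5],[0,0,0],1],[[0,0,-0.5],[0,0,0],1],[[0,0,-0.5],[0,0,0],1]]'
python3 - <<'E'
from bench import *
import cv2
d=get_image("scene");cv2.imwrite("pics/s2.png",cv2.resize(d["frame"][80:280,125:345,::-1],None,fx=3,fy=3,interpolation=2))
E
```

```text
clock: 2.6
position: [443.8, -102.3, 128.6]
ee_rot: [0.188, 0.982, -0.001, -0.004]
contact_force: [-0.0, -0.4, 0.2]
gripper_width: 84.7
grasp_force: 0.0
clock: 3.8
position: [446.9, -100.4, 81.6]
ee_rot: [0.186, 0.983, 0.0, 0.0]
contact_force: [-0.4, 1.3, 4.0]
gripper_width: 11.3
grasp_force: 60.0
```

View pics/s2.png

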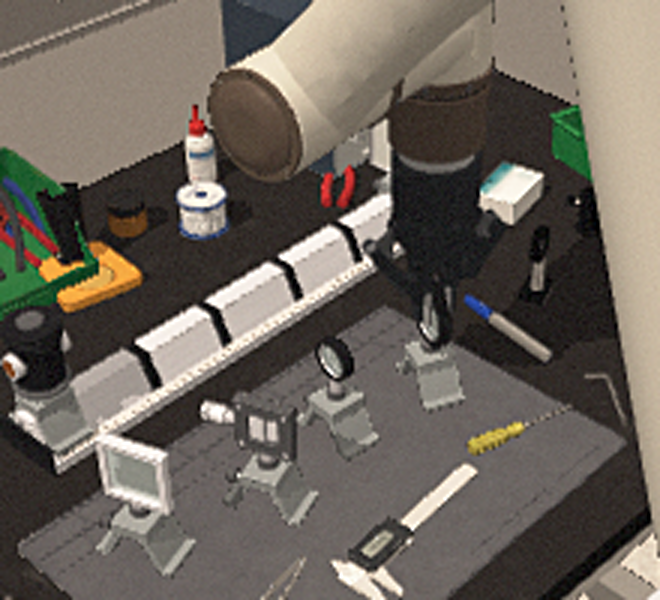

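The large lens is gripped at 11 mm and upright. I'll lift it and carry it over mark C.

```bash
python3 -m jog '[[[0,0,0.1],[0,0,0],1],[[0,0,0.25],[0,0,0],1],[[0,0,0.45],[0,0,0],1],[[0,0,0.65],[0,0,0],1],[[0,0,0.8],[0,0,0],1],[[0,0,0.9],[0,0,0],1],[[0,0,0.9],[0,0,0],1]]' 
python3 -m jog '[[[0.1,0,0],[0,0,0.01],1],[[0.25,0,0],[0,0,0.03],1],[[0.45,0,0],[0,0,0.05],1],[[0.65,0,0],[0,0,0.07],1],[[0.85,0.03,0],[0,0,0.09],1],[[1,0.03,0],[0,0,0.1],1]]' 
python3 -m jog '[[[0.2,0,0],[0,0,0.02],1],[[0.4,0,0],[0,0,0.04],1],[[0.6,0,0],[0,0,0.06],1],[[0.8,0.03,0],[0,0,0.08],1],[[0.95,0.03,0],[0,0,0.1],1],[[1,0.03,0],[0,0,0.1025],1],[[1,0.03,0],[0,0,0.1025],1],[[1,0.03,0],[0,0,0.1025],1],[[1,0.03,0],[0,0,0.1025],1]]'
cat > look.py <<'E'
# held/placed rider check: mount pose near a given xy, from both cameras
import sys
from bench import *
from h import *
x,y,zlo,zhi=map(float,sys.argv[1:5])
for n in("top","scene"):
    P=cloud(get_image(n));m=(abs(P[...,0]-x)<45)&(abs(P[...,1]-y)<30)&(P[...,2]>zlo)&(P[...,2]<zhi)
    print(n,m.sum(),axis(P[m]) if m.sum()>5 else "")
s=read_state();print(s["position"].round(1),s["ee_rot"].round(3),s["contact_force"].round(1))
E
python3 look.py 648 -95 97 130
```

```text
clock: 4.55
position: [447.3, -100.4, 172.5]
ee_rot: [0.186, 0.983, 0.0, 0.001]
contact_force: [0.8, -0.3, -3.4]
gripper_width: 11.1
grasp_force: 59.4
clock: 5.15
position: [547.9, -97.3, 169.5]
ee_rot: [0.081, 0.997, -0.0, -0.001]
contact_force: [0.2, 0.1, -2.1]
gripper_width: 11.1
grasp_force: 59.3
clock: 6.05
position: [646.0, -94.5, 171.2]
ee_rot: [-0.025, 1.0, 0.0, -0.0]
contact_force: [-0.2, -0.2, -3.0]
gripper_width: 11.5
grasp_force: 59.4
top 143 (array([621.6, -96.4]), np.float64(-86.8), np.float64(37.7), np.float64(21.1), 143)
scene 207 (array([643. , -83.8]), np.float64(25.7), np.float64(71.5), np.float64(42.9), 207)
[646.2 -94.5 171.6] [-0.025  1.     0.     0.   ] [ 1.1 -0.  -2.4]
```

```bash
python3 -m jog '[[[0.015,0,-0.1],[0,0,0],1],[[0.015,0,-0.25],[0,0,0],1],[[0.015,0,-0.4],[0,0,0],1],[[0.015,0,-0.5],[0,0,0],1],[[0.015,0,-0.57],[0,0,0],1],[[0.015,0,-0.63],[0,0,0],1],[[0.015,0,-0.68],[0,0,0],1],[[0.015,0,-0.72],[0,0,0],1],[[0.015,0,-0.74],[0,0,0],1],[[0.015,0,-0.75],[0,0,0],1],[[0.015,0,-0.75],[0,0,0],1]]'
```

```text
clock: 7.25
position: [648.1, -94.5, 96.5]
ee_rot: [-0.025, 1.0, -0.0, -0.0]
contact_force: [0.0, -1.1, -2.3]
gripper_width: 11.2
grasp_force: 59.4
```

```bash
python3 -m jog '[[[0,0,-0.01],[0,0,0],1],[[0,0,-0.02],[0,0,0],1],[[0,0,-0.02],[0,0,0],1]]' 
python3 -m jog '[[[0,0,0],[0,0,0],0.6],[[0,0,0],[0,0,0],0.3],[[0,0,0],[0,0,0],0],[[0,0,0],[0,0,0],0],[[0,0,0],[0,0,0],0],[[0,0,0],[0,0,0],0]]'
python3 -m jog '[[[0,0,0.2],[0,0,0],0],[[0,0,0.5],[0,0,0],0],[[0,0,0.9],[0,0,0],0],[[0,0,0.9],[0,0,0],0]]'
python3 look.py 648 -95 97 140
```

```text
clock: 7.55
position: [648.1, -94.6, 95.6]
ee_rot: [-0.025, 1.0, -0.0, 0.0]
contact_force: [-3.5, -0.5, 4.3]
gripper_width: 11.5
grasp_force: 60.5
clock: 8.15
position: [648.3, -94.4, 94.2]
ee_rot: [-0.025, 1.0, 0.0, 0.0]
contact_force: [0.3, 0.0, 0.2]
gripper_width: 42.8
grasp_force: 0.0
clock: 8.55
position: [651.9, -94.8, 191.4]
ee_rot: [-0.026, 1.0, -0.001, 0.007]
contact_force: [0.7, 0.2, 0.6]
gripper_width: 42.4
grasp_force: 0.0
top 98 (array([646.8, -95.3]), np.float64(2.9), np.float64(58.6), np.float64(11.5), 98)
scene 170 (array([647.3, -90.4]), np.float64(4.9), np.float64(62.3), np.float64(15.5), 170)
[648.7 -94.3 185.6] [-0.025  1.     0.     0.001] [-0.5 -0.4 -0.5]
```

The large lens is seated square on mark C. Next is the small lens.

```bash
python3 -m jog '[[[-0.4,0.2,0],[0,0,-0.01],-0.5],[[-0.8,0.4,0],[0,0,-0.02],-0.5],[[-0.94,0.5,0],[0,0,-0.033],-0.5],[[-0.94,0.5,0],[0,0,-0.033],-0.5]]' 
python3 -m jog '[[[-0.4,0.2,0],[0,0,0],-0.5],[[-0.8,0.4,0],[0,0,0],-0.5],[[-0.935,0.49,0],[0,0,0],-0.5],[[-0.935,0.49,0],[0,0,0],-0.5],[[-0.935,0.49,0],[0,0,0],-0.5]]' 
python3 -m jog '[[[0,0,-0.3],[0,0,0],-0.5],[[0,0,-0.7],[0,0,0],-0.5],[[0,0,-0.9],[0,0,0],-0.5],[[0,0,-1],[0,0,0],-0.5],[[0,0,-1],[0,0,0],-0.5]]'
```

```text
clock: 9.05
position: [551.6, -43.6, 183.4]
ee_rot: [0.009, 1.0, 0.0, -0.001]
contact_force: [-0.2, -0.5, 0.7]
gripper_width: 64.1
grasp_force: 0.0
clock: 9.55
position: [462.0, 4.7, 184.4]
ee_rot: [0.009, 1.0, -0.0, 0.0]
contact_force: [0.8, 0.8, 0.6]
gripper_width: 64.2
grasp_force: 0.0
clock: 10.05
position: [461.1, 4.0, 82.9]
ee_rot: [0.01, 1.0, -0.001, -0.001]
contact_force: [0.5, 0.0, 0.2]
gripper_width: 64.4
grasp_force: 0.0
```

```bash
python3 -m jog '[[[0,0,-0.05],[0,0,0],-0.5],[[0,0,-0.1],[0,0,0],0],[[0,0,-0.1],[0,0,0],0.3],[[0,0,-0.1],[0,0,0],0.5],[[0,0,-0.1],[0,0,0],1],[[0,0,-0.1],[0,0,0],1],[[0,0,-0.1],[0,0,0],1],[[0,0,-0.1],[0,0,0],1],[[0,0,-0.1],[0,0,0],1]]'
```

```text
clock: 10.95
position: [461.2, 4.7, 75.0]
ee_rot: [0.009, 1.0, 0.0, 0.001]
contact_force: [0.1, -0.4, 5.6]
gripper_width: 11.1
grasp_force: 59.4
```

```bash
python3 -m jog '[[[0,0,0.1],[0,0,0],1],[[0,0,0.25],[0,0,0],1],[[0,0,0.45],[0,0,0],1],[[0,0,0.65],[0,0,0],1],[[0,0,0.8],[0,0,0],1],[[0,0,0.9],[0,0,0],1],[[0,0,0.9],[0,0,0],1]]' 
python3 -m jog '[[[0.1,0,0],[0,0,0.01],1],[[0.25,0,0],[0,0,0.02],1],[[0.45,0.1,0],[0,0,0.033],1],[[0.65,0.15,0],[0,0,0.033],1],[[0.85,0.25,0],[0,0,0.033],1],[[1,0.35,0],[0,0,0.033],1]]' 
python3 -m jog '[[[0.2,0.15,0],[0,0,0],1],[[0.4,0.3,0],[0,0,0],1],[[0.6,0.4,0],[0,0,0],1],[[0.75,0.5,0],[0,0,0],1],[[0.77,0.5,0],[0,0,0],1],[[0.77,0.5,0],[0,0,0],1],[[0.77,0.5,0],[0,0,0],1],[[0.77,0.5,0],[0,0,0],1]]'
```

```text
clock: 11.65
position: [461.1, 4.7, 165.4]
ee_rot: [0.01, 1.0, 0.0, 0.001]
contact_force: [0.5, 0.7, -2.5]
gripper_width: 11.4
grasp_force: 58.4
clock: 12.25
position: [561.9, 39.7, 162.4]
ee_rot: [-0.025, 1.0, -0.0, -0.001]
contact_force: [-0.7, 0.0, -1.8]
gripper_width: 11.5
grasp_force: 58.4
clock: 13.05
position: [637.1, 89.0, 164.1]
ee_rot: [-0.025, 1.0, -0.0, -0.0]
contact_force: [-0.3, 0.4, -1.9]
gripper_width: 11.4
grasp_force: 58.4
```

Lower 76 mm to a TCP height of 88.5 and release.

```bash
python3 -m jog '[[[0.01,0.01,-0.1],[0,0,0],1],[[0.01,0.01,-0.25],[0,0,0],1],[[0.01,0.01,-0.4],[0,0,0],1],[[0.01,0.01,-0.5],[0,0,0],1],[[0.01,0.01,-0.57],[0,0,0],1],[[0.01,0.01,-0.63],[0,0,0],1],[[0.01,0.01,-0.68],[0,0,0],1],[[0.01,0.01,-0.72],[0,0,0],1],[[0.01,0.01,-0.75],[0,0,0],1],[[0.01,0.01,-0.76],[0,0,0],1],[[0.01,0.01,-0.76],[0,0,0],1]]'
python3 -m jog '[[[0,0,0],[0,0,0],0.6],[[0,0,0],[0,0,0],0.3],[[0,0,0],[0,0,0],0],[[0,0,0],[0,0,0],0],[[0,0,0],[0,0,0],0],[[0,0,0],[0,0,0],0]]'
python3 -m jog '[[[0,0,0.2],[0,0,0],0],[[0,0,0.5],[0,0,0],0],[[0,0,0.95],[0,0,0],0],[[0,0,0.95],[0,0,0],0],[[0,0,0.95],[0,0,0],0]]'
python3 look.py 638 90 97 140
```

```text
clock: 14.15
position: [639.4, 90.7, 89.1]
ee_rot: [-0.025, 1.0, 0.0, 0.001]
contact_force: [0.7, -0.7, -0.5]
gripper_width: 10.9
grasp_force: 58.8
clock: 14.75
position: [638.7, 90.6, 88.3]
ee_rot: [-0.025, 1.0, 0.0, -0.0]
contact_force: [0.2, 0.2, -0.4]
gripper_width: 42.5
grasp_force: 0.0
clock: 15.25
position: [639.2, 90.8, 184.9]
ee_rot: [-0.025, 1.0, 0.001, 0.002]
contact_force: [-0.9, -0.2, -0.6]
gripper_width: 42.9
grasp_force: 0.0
top 61 (array([638.9,  89. ]), np.float64(-0.5), np.float64(36.4), np.float64(11.2), 61)
scene 90 (array([636.7,  93.7]), np.float64(8.2), np.float64(39.3), np.float64(13.4), 90)
[638.   90.4 182.3] [-0.025  1.    -0.    -0.001] [ 0.9 -0.8  0.1]
```

```bash
python3 -m jog '[[[-0.4,0,0],[0,0,0.04],-0.5],[[-0.8,0.04,0],[0,0,0.08],-0.5],[[-1,0.07,0],[0,0,0.1],-0.5],[[-1,0.07,0],[0,0,0.1],-0.5]]' 
python3 -m jog '[[[-0.4,0.03,0],[0,0,0.03],-0.5],[[-0.8,0.07,0],[0,0,0.063],-0.5],[[-1,0.075,0],[0,0,0.063],-0.5],[[-1,0.075,0],[0,0,0.063],-0.5],[[-1,0.075,0],[0,0,0.063],-0.5]]' 
python3 -m jog '[[[0,0,-0.3],[0,0,0],-0.5],[[0,0,-0.7],[0,0,0],-0.5],[[0,0,-0.9],[0,0,0],-0.5],[[0,0,-1],[0,0,0],-0.5],[[0,0,-1],[0,0,0],-0.5]]'
```

```text
clock: 15.75
position: [535.7, 97.3, 182.3]
ee_rot: [-0.13, 0.992, -0.0, -0.002]
contact_force: [0.3, 0.9, -0.2]
gripper_width: 64.1
grasp_force: 0.0
clock: 16.25
position: [439.6, 105.3, 183.2]
ee_rot: [-0.194, 0.981, -0.0, 0.0]
contact_force: [0.0, 0.2, -0.2]
gripper_width: 64.0
grasp_force: 0.0
clock: 16.75
position: [439.2, 104.8, 81.9]
ee_rot: [-0.194, 0.981, -0.001, -0.001]
contact_force: [0.1, 0.3, 0.4]
gripper_width: 64.0
grasp_force: 0.0
```

```bash
python3 -m jog '[[[0,0,-0.05],[0,0,0],-0.5],[[0,0,-0.07],[0,0,0],0],[[0,0,-0.07],[0,0,0],0.3],[[0,0,-0.07],[0,0,0],0.5],[[0,0,-0.07],[0,0,0],1],[[0,0,-0.07],[0,0,0],1],[[0,0,-0.07],[0,0,0],1],[[0,0,-0.07],[0,0,0],1],[[0,0,-0.07],[0,0,0],1]]'
```

```text
clock: 17.65
position: [439.0, 105.3, 76.8]
ee_rot: [-0.195, 0.981, 0.0, 0.0]
contact_force: [-1.9, 1.2, 4.9]
gripper_width: 11.0
grasp_force: 61.2
```

```bash
python3 -m jog '[[[0,0,0.1],[0,0,0],1],[[0,0,0.25],[0,0,0],1],[[0,0,0.45],[0,0,0],1],[[0,0,0.65],[0,0,0],1],[[0,0,0.8],[0,0,0],1],[[0,0,0.9],[0,0,0],1],[[0,0,0.9],[0,0,0],1]]' 
python3 -m jog '[[[0,-0.1,0],[0,0,-0.02],1],[[0.05,-0.25,0],[0,0,-0.04],1],[[0.1,-0.45,0],[0,0,-0.07],1],[[0.2,-0.65,0],[0,0,-0.1],1],[[0.3,-0.85,0],[0,0,-0.13],1],[[0.4,-1,0],[0,0,-0.163],1]]' 
python3 -m jog '[[[0.2,-0.03,0],[0,0,0],1],[[0.4,-0.03,0],[0,0,0],1],[[0.6,-0.03,0],[0,0,0],1],[[0.8,-0.03,0],[0,0,0],1],[[1,-0.03,0],[0,0,0],1]]' 
python3 -m jog '[[[0.2,0,0],[0,0,0],1],[[0.4,0,0],[0,0,0],1],[[0.55,0,0],[0,0,0],1],[[0.64,0,0],[0,0,0],1],[[0.64,0,0],[0,0,0],1],[[0.64,0,0],[0,0,0],1],[[0.64,0,0],[0,0,0],1],[[0.64,0,0],[0,0,0],1]]'
python3 - <<'E'
from bench import *
import cv2
d=get_image("scene");cv2.imwrite("pics/s3.png",cv2.resize(d["frame"][80:280,125:345,::-1],None,fx=3,fy=3,interpolation=2))
E
```

```text
clock: 18.35
position: [439.1, 105.3, 167.3]
ee_rot: [-0.194, 0.981, 0.0, 0.001]
contact_force: [0.4, -0.0, -2.3]
gripper_width: 11.5
grasp_force: 59.9
clock: 18.95
position: [477.8, 3.2, 164.9]
ee_rot: [-0.022, 1.0, -0.0, -0.002]
contact_force: [0.1, 0.8, -3.3]
gripper_width: 11.4
grasp_force: 60.0
clock: 19.45
position: [578.3, 1.1, 164.4]
ee_rot: [-0.024, 1.0, -0.0, -0.002]
contact_force: [-0.3, -0.1, -3.1]
gripper_width: 11.4
grasp_force: 60.0
clock: 20.25
position: [642.1, 2.1, 166.5]
ee_rot: [-0.025, 1.0, 0.0, -0.0]
contact_force: [0.2, 0.1, -1.9]
gripper_width: 11.3
grasp_force: 60.0
```

View pics/s3.png

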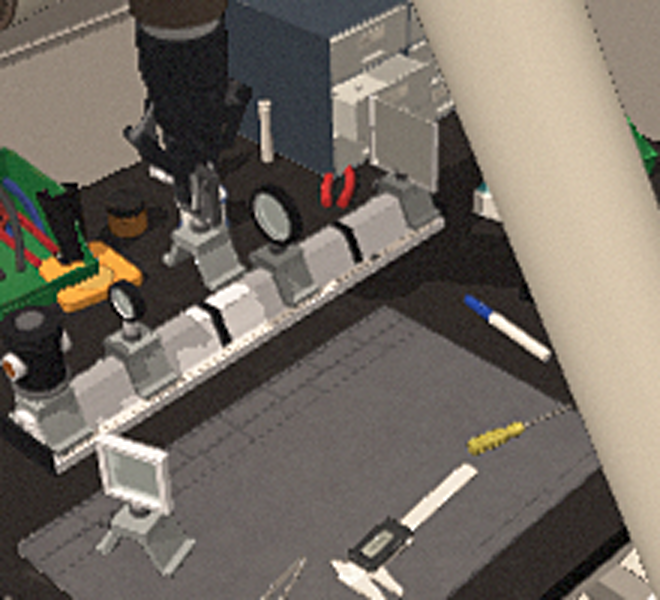

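The small lens and large lens are seated, and the slit hangs level over strip B, crop pixel (215,320). Seated TCP for the slit is about 90, so I lower 76 mm.

```bash
python3 -m jog '[[[0,0,-0.1],[0,0,0],1],[[0,0,-0.25],[0,0,0],1],[[0,0,-0.4],[0,0,0],1],[[0,0,-0.5],[0,0,0],1],[[0,0,-0.57],[0,0,0],1],[[0,0,-0.63],[0,0,0],1],[[0,0,-0.68],[0,0,0],1],[[0,0,-0.72],[0,0,0],1],[[0,0,-0.75],[0,0,0],1],[[0,0,-0.765],[0,0,0],1],[[0,0,-0.765],[0,0,0],1]]'
python3 -m jog '[[[0,0,0],[0,0,0],0.6],[[0,0,0],[0,0,0],0.3],[[0,0,0],[0,0,0],0],[[0,0,0],[0,0,0],0],[[0,0,0],[0,0,0],0],[[0,0,0],[0,0,0],0]]'
python3 -m jog '[[[0,0,0.2],[0,0,0],0],[[0,0,0.5],[0,0,0],0],[[0,0,0.95],[0,0,0],0],[[0,0,0.95],[0,0,0],0],[[0,0,0.95],[0,0,0],0]]'
python3 look.py 643 2 97 140
```

```text
clock: 21.4
position: [644.7, 2.3, 91.1]
ee_rot: [-0.025, 1.0, 0.0, 0.003]
contact_force: [3.0, -0.5, -0.2]
gripper_width: 11.0
grasp_force: 60.5
clock: 22.0
position: [642.6, 2.1, 89.8]
ee_rot: [-0.025, 1.0, -0.0, -0.0]
contact_force: [0.9, -0.1, 0.3]
gripper_width: 42.3
grasp_force: 0.0
clock: 22.5
position: [643.2, 2.3, 186.4]
ee_rot: [-0.025, 1.0, 0.001, 0.002]
contact_force: [-1.5, 0.1, -0.2]
gripper_width: 42.8
grasp_force: 0.0
top 121 (array([652.8,   1.5]), np.float64(3.0), np.float64(68.9), np.float64(13.5), 121)
scene 176 (array([651.1,   7.5]), np.float64(4.9), np.float64(68.8), np.float64(13.7), 176)
[641.9   2.  183.8] [-0.025  1.     0.    -0.001] [ 0.1  0.1 -0.3]
```

```bash
python3 -m jog '[[[-0.4,0.1,0],[0,0,0.03],-0.5],[[-0.8,0.3,0],[0,0,0.06],-0.5],[[-1,0.7,0],[0,0,0.075],-0.5],[[-1,0.7,0],[0,0,0.075],-0.5]]' 
python3 -m jog '[[[-0.4,0.3,0],[0,0,0.03],-0.5],[[-0.73,0.7,0],[0,0,0.06],-0.5],[[-0.73,0.7,0],[0,0,0.076],-0.5],[[-0.73,0.7,0],[0,0,0.076],-0.5]]' 
python3 -m jog '[[[0,0.4,0],[0,0,0],-0.5],[[0,0.71,0],[0,0,0],-0.5],[[0,0.71,0],[0,0,0],-0.5],[[0,0.71,0],[0,0,0],-0.5],[[0,0.71,0],[0,0,0],-0.5]]' 
python3 -m jog '[[[0,0,-0.3],[0,0,0],-0.5],[[0,0,-0.7],[0,0,0],-0.5],[[0,0,-0.9],[0,0,0],-0.5],[[0,0,-1],[0,0,0],-0.5],[[0,0,-1],[0,0,0],-0.5]]'
```

```text
clock: 23.0
position: [539.8, 74.4, 183.9]
ee_rot: [-0.106, 0.994, -0.0, -0.001]
contact_force: [-0.2, 0.5, 0.2]
gripper_width: 64.2
grasp_force: 0.0
clock: 23.4
position: [469.1, 142.6, 184.2]
ee_rot: [-0.183, 0.983, -0.0, -0.001]
contact_force: [-0.1, -0.4, 0.1]
gripper_width: 64.3
grasp_force: 0.0
clock: 23.9
position: [470.0, 211.7, 184.2]
ee_rot: [-0.181, 0.983, -0.0, -0.001]
contact_force: [0.9, 0.3, 0.1]
gripper_width: 63.6
grasp_force: 0.0
clock: 24.4
position: [469.5, 211.8, 83.8]
ee_rot: [-0.181, 0.983, -0.001, -0.001]
contact_force: [0.2, -1.4, 0.1]
gripper_width: 64.0
grasp_force: 0.0
```

```bash
python3 -m jog '[[[0,0,0],[0,0,0],-0.3],[[0,0,0],[0,0,0],0],[[0,0,0],[0,0,0],0.3],[[0,0,0],[0,0,0],0.5],[[0,0,0],[0,0,0],1],[[0,0,0],[0,0,0],1],[[0,0,0],[0,0,0],1],[[0,0,0],[0,0,0],1],[[0,0,0],[0,0,0],1]]'
```

```text
clock: 25.3
position: [469.9, 213.3, 85.3]
ee_rot: [-0.182, 0.983, 0.0, 0.0]
contact_force: [-1.2, 0.0, 5.8]
gripper_width: 9.1
grasp_force: 59.4
```

```bash
python3 -m jog '[[[0,0,0.1],[0,0,0],1],[[0,0,0.25],[0,0,0],1],[[0,0,0.45],[0,0,0],1],[[0,0,0.65],[0,0,0],1],[[0,0,0.8],[0,0,0],1],[[0,0,0.9],[0,0,0],1],[[0,0,0.9],[0,0,0],1]]' 
python3 -m jog '[[[0,-0.1,0],[0,0,-0.02],1],[[0,-0.25,0],[0,0,-0.04],1],[[0,-0.45,0],[0,0,-0.07],1],[[0,-0.65,0],[0,0,-0.1],1],[[0,-0.85,0],[0,0,-0.13],1],[[0,-1,0],[0,0,-0.151],1]]' 
python3 -m jog '[[[0,-0.2,0],[0,0,0],1],[[0,-0.4,0],[0,0,0],1],[[0,-0.6,0],[0,0,0],1],[[0,-0.8,0],[0,0,0],1],[[0,-1,0],[0,0,0],1]]' 
python3 -m jog '[[[0,-0.2,0],[0,0,0],1],[[0,-0.4,0],[0,0,0],1],[[0,-0.6,0],[0,0,0],1],[[0,-0.8,0],[0,0,0],1],[[0,-1,0],[0,0,0],1]]' 
python3 -m jog '[[[0.05,-0.2,0],[0,0,0],1],[[0.15,-0.4,0],[0,0,0],1],[[0.3,-0.6,0],[0,0,0],1],[[0.45,-0.8,0],[0,0,0],1],[[0.6,-0.96,0],[0,0,0],1],[[0.82,-0.96,0],[0,0,0],1]]' 
python3 -m jog '[[[0.2,0,0],[0,0,0],1],[[0.4,0,0],[0,0,0],1],[[0.6,0,0],[0,0,0],1],[[0.8,0,0],[0,0,0],1],[[0.95,0,0],[0,0,0],1],[[1,0,0],[0,0,0],1],[[1,0,0],[0,0,0],1],[[1,0,0],[0,0,0],1],[[1,0,0],[0,0,0],1]]'
```

```text
clock: 26.0
position: [470.2, 213.4, 176.0]
ee_rot: [-0.182, 0.983, 0.001, 0.001]
contact_force: [-0.0, 0.2, -1.1]
gripper_width: 8.8
grasp_force: 58.6
clock: 26.6
position: [468.7, 110.7, 173.9]
ee_rot: [-0.022, 1.0, -0.001, -0.001]
contact_force: [-0.9, 0.1, -1.6]
gripper_width: 9.1
grasp_force: 58.5
clock: 27.1
position: [469.0, 11.4, 174.3]
ee_rot: [-0.024, 1.0, -0.0, -0.001]
contact_force: [0.0, -0.4, -1.3]
gripper_width: 9.4
grasp_force: 58.6
clock: 27.6
position: [468.9, -88.4, 174.3]
ee_rot: [-0.024, 1.0, -0.0, -0.001]
contact_force: [-0.0, 0.2, -1.5]
gripper_width: 9.3
grasp_force: 58.6
clock: 28.2
position: [550.7, -185.4, 173.9]
ee_rot: [-0.023, 1.0, 0.0, -0.001]
contact_force: [-0.4, -0.4, -1.3]
gripper_width: 9.3
grasp_force: 58.6
clock: 29.1
position: [650.9, -183.1, 174.9]
ee_rot: [-0.025, 1.0, 0.0, -0.0]
contact_force: [-0.1, -0.4, -2.3]
gripper_width: 9.0
grasp_force: 58.7
```

```bash
python3 -m jog '[[[0.01,0.005,-0.1],[0,0,0],1],[[0.01,0.005,-0.25],[0,0,0],1],[[0.01,0.005,-0.4],[0,0,0],1],[[0.01,0.005,-0.5],[0,0,0],1],[[0.01,0.005,-0.57],[0,0,0],1],[[0.01,0.005,-0.63],[0,0,0],1],[[0.01,0.005,-0.68],[0,0,0],1],[[0.01,0.005,-0.72],[0,0,0],1],[[0.01,0.005,-0.75],[0,0,0],1],[[0.01,0.005,-0.765],[0,0,0],1],[[0.01,0.005,-0.765],[0,0,0],1]]'
python3 -m jog '[[[0,0,0],[0,0,0],0.6],[[0,0,0],[0,0,0],0.3],[[0,0,0],[0,0,0],0],[[0,0,0],[0,0,0],0],[[0,0,0],[0,0,0],0],[[0,0,0],[0,0,0],0]]'
python3 -m jog '[[[0,0,0.2],[0,0,0],0],[[0,0,0.5],[0,0,0],0],[[0,0,0.95],[0,0,0],0],[[0,0,0.95],[0,0,0],0],[[0,0,0.95],[0,0,0],0]]'
python3 -m jog '[[[-0.5,-0.2,0.2],[0,0,0],0],[[-1,-0.5,0.5],[0,0,0],0],[[-1,-1,0.5],[0,0,0],0],[[-1,-1,0.5],[0,0,0],0],[[-1,-1,0.5],[0,0,0],0]]'
for p in "638 90" "643 2" "648 -95" "652 -182"; do python3 look.py $p 97 150; done
python3 - <<'E'
from bench import *
from h import *
import cv2
a=[]
for n,b in(("scene",(80,260,130,330)),("top",(90,170,140,340))):
    d=get_image(n);i=d["frame"][b[0]:b[1],b[2]:b[3],::-1];a.append(cv2.resize(i,None,fx=2.2,fy=2.2,interpolation=2))
    P=cloud(d)
    for x,y in((638,90),(643,2),(648,-95),(652,-182)):
        m=(abs(P[...,0]-x)<40)&(abs(P[...,1]-y)<30)&(P[...,2]>90);print(n,x,y,"top z",np.percentile(P[...,2][m],97).round(1))
cv2.imwrite("pics/f.png",np.vstack(a))
E
```

```text
clock: 30.2
position: [653.8, -182.6, 99.4]
ee_rot: [-0.025, 1.0, -0.0, 0.001]
contact_force: [1.5, -0.9, 1.0]
gripper_width: 9.0
grasp_force: 59.0
clock: 30.8
position: [652.7, -182.5, 98.2]
ee_rot: [-0.025, 1.0, -0.0, -0.0]
contact_force: [0.1, 0.3, -0.9]
gripper_width: 42.4
grasp_force: 0.0
clock: 31.3
position: [653.3, -182.4, 195.1]
ee_rot: [-0.025, 1.0, 0.0, 0.002]
contact_force: [-0.9, -1.2, -0.4]
gripper_width: 42.4
grasp_force: 0.0
clock: 31.8
position: [551.6, -284.0, 242.4]
ee_rot: [-0.023, 1.0, 0.0, -0.001]
contact_force: [0.5, -0.0, -0.4]
gripper_width: 42.9
grasp_force: 0.0
top 60 (array([638.5,  88.4]), np.float64(-1.4), np.float64(36.5), np.float64(11.1), 60)
scene 93 (array([637.4,  93.6]), np.float64(7.0), np.float64(37.0), np.float64(14.7), 93)
[ 552.4 -282.   241.6] [-0.025  1.     0.001 -0.001] [-0.4  0.5 -0.8]
top 123 (array([652.4,   1.7]), np.float64(2.4), np.float64(68.9), np.float64(13.7), 123)
scene 185 (array([650.9,   6.8]), np.float64(4.7), np.float64(70.7), np.float64(14.2), 185)
[ 552.9 -281.4  241.9] [-0.025  1.     0.    -0.001] [ 0.3 -0.2  0.1]
top 0 
scene 166 (array([648.1, -91.4]), np.float64(5.7), np.float64(60.5), np.float64(16.2), 166)
[ 553.1 -281.3  242.4] [-0.026  1.     0.    -0.001] [-0.4  0.   0.1]
top 97 (array([ 652.3, -183.3]), np.float64(2.6), np.float64(60.4), np.float64(9.9), 97)
scene 168 (array([ 650.9, -178.9]), np.float64(2.7), np.float64(60.5), np.float64(13.0), 168)
[ 553.1 -281.5  242.8] [-0.026  1.     0.    -0.   ] [-0.2  0.3 -0.3]
scene 638 90 top z 121.3
scene 643 2 top z 128.1
scene 648 -95 top z 389.4
scene 652 -182 top z 131.2
top 638 90 top z 124.7
top 643 2 top z 130.9
top 648 -95 top z 580.8
top 652 -182 top z 563.8
```

View pics/f.png

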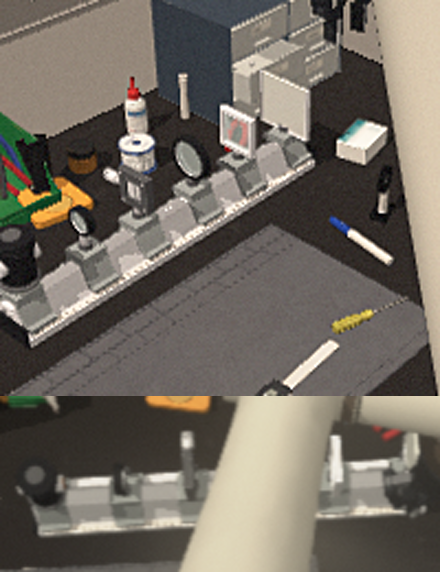

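From the lamp, the picture shows small lens (80,225), slit (137,190), large lens (192,160) and grating (238,130). All four are upright, on the strips and released, and the measured top heights match seated riders wherever the arm did not block the reading. I'm handing in.

```bash
python3 -c "
from bench import *
print(job_done())"
```

```text
the job is handed in; nothing more can be done
None
```

All four riders (small lens, slit, large lens, grating from the lamp) are on their tape strips, seated, square and released, and I handed the job in about 32 s into the 112 s limit; no verdict was returned.

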